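Start the bench sander and hold its run lever at mid-travel

ROBOT

A 6-joint arm with a two-finger parallel gripper is mounted at the origin on the work surface; the furniture and walls round the work are solid. World frame = base frame: x ahead of the robot, y to its left, z up, the work surface at z = 0. Lengths are in m, angles in rad, forces in N, time in s.
With the tool pointing down it reaches from about 0.25 to 0.725 m from the base axis. Payload 4 kg.
Tool frame: the origin (TCP) lies midway between the tips of the shut fingers; the grasp point (between the pads) lies 19 mm behind it; z points along the fingers, y is the line along which they close (so a half turn about z gives the same grasp; the last joint's range is limited). The gripper opens to 85 mm and grips with 20 to 120 N. Pads are 22 mm wide; open, the fingers measure 114 mm over their backs; the gripper's body (76 mm by 85 mm) begins 54 mm behind the grasp point. The pads swing forward as they close: fully open they stand 13 mm farther back than shut.
Start: joints at [-1.311, 0.241, 0.005, 1.335, 0, 1.571], TCP at [0.128, -0.483, 0.231] pointing down, gripper open.
Joint ranges: [-2.72, 2.72], [-1.05, 1.87], [-1.09, 1.28], [-1.99, 2.15], [-1.42, 1.44], [-3.14, 3.14]. Speed limits (rad/s): [2.79, 2.79, 3.14, 3.14, 3.14, 3.14].

INTERFACE

Orientations are given as a unit quaternion [x, y, z, w].
In Python, from workcell import bot gives the robot as it stands. The module is installed in compiled form; this text tells all that it offers.
- The arm moves only by the tool jog_arm, never from a script. Its argument "deltas" is a list of rows, each an object with "fingers": the opening, from 0 (shut) to 1 (fully open); "delta_pos": the shift along the tool's x, y, z normalised to -1 to 1, where 1 is 300 mm, a list of three; "yaw": the turn about the tool's z normalised to -1 to 1, where 1 is pi/4 rad. A call has 1 to 12 rows; each row is the pose to reach, as a shift and turn from the pose commanded when the call began, along the tool's axes at that moment; what a row does not reach only later rows make up. A row lasts 1/10 s, in which the tool goes at most 50 mm and 8.59 degrees, less where a joint would pass 70% of its speed; a pose out of reach is approached as far as the arm can. A call with a number of a shift or a turn outside -1 to 1 is refused whole. A call with a gripper value outside its range is refused whole. The fingers move at their own pace and stop on an object; the grip force is fixed at half the most. Time passes only in rows, so rows that repeat a pose let the fingers close. It gives the time, the measured TCP pose, the force, the opening and the grip force at its end, in the units of the state.
- bot.get_obs(): the state, without advancing time (a new reading comes with each control period).
- bot.camera(name): name is "scene" or "top" or "wrist"; returns a dict with "image" (480x640x3 uint8, red, green, blue), "range_z" (480x640 float32, m along the optical axis (not along the pixel's ray), 0 where there is no reading), "fx", "fy", "cx", "cy" (pixels), "distortion" ([k1, k2, p1, p2, k3] as OpenCV has them; the pictures are not rectified), "rvec" (rotation vector, rad) and "tvec" (3), from world to camera coordinates, as OpenCV has them. Camera axes: x right, y down, z forward; pixel columns grow to the right and rows downward; lengths in m; the calibration is good to about 2 mm. A picture is of the moment at which its call begins.
- bot.job_done(): hands the job in; it is judged then, once.
The state is a dict: "clock": time; "joint_pos": joint angles; "joint_vel": joint speeds; "tau": joint torques, N m; "eef_pos": TCP position; "tool_rot": TCP orientation; "ft_force": force on the tool from outside, world axes, zero at the start; "ft_torque": the same for the moment, N m; "grip_width": finger opening in m; "grasp_force": force on a finger pad.
Only numpy, scipy, OpenCV 4.12 (cv2) and the standard library are available. Lean on these libraries where they do the work, as an engineer would, in place of code of your own. Each camera call takes 0.05 s, during which the arm holds its last target. There are 200 camera calls.

TASK

Run up the small bench drum sander: push its start button (the small flat one, not the large mushroom-headed stop button) fully in and let it come back out, then press the sander's sprung hold-to-run lever down with the gripper's fingers to the middle of its travel, where the lever lies level, and finish while still holding it there. Never press the stop button or force the lever down to its bottom stop, and leave the loose cherry-wood block and the tape measure where they lie.

Things in the scene. Friction and masses are not known exactly. Their poses are not given: they have to be found in the camera images.
- start_button (a joint): travel of the start button in m: 0 = out (its rest), 0.008 = fully in; it moves straight down against a spring, needs about 4.5 N to go fully in and comes back by itself
- start_button_top (a point): centre of the top face of the start button: a small flat-topped round black button, 26 mm across, its top 64 mm above the table when out, in a low dark housing on a fixed grey box 70 x 70 x 40 mm that stands on the table; z axis up. The start and stop boxes are alike and may stand in either order
- stop_button (a joint): travel of the stop button in m: 0 = out, 0.007 = fully in; it must stay out (under 0.003)
- stop_button_top (a point): centre of the top of the stop button: a black mushroom head 48 mm across, 75 mm above the table, on its own fixed grey box 70 x 70 x 40 mm; z axis up
- lever (a joint): angle of the hold-to-run lever in rad: 0 = released, its rest, arm sloping up 0.35 rad from the pivot; 0.35 = middle of its travel, arm level; 0.70 = bottom stop, arm sloping down 0.35 rad. A spring lifts it back to 0 whenever it is let go; pressing at the pad's centre it takes about 6 N at the middle and 10 N at the bottom
- lever_pad (a point): centre of the top face of the flat black rubber pad at the lever's free end, where it is pressed; the pad is 48 mm (across the arm) x 46 mm (along it) x 12 mm. Axes move with the lever: z out of the pad's top face, -y along the arm away from the pivot. Released, it stands about 142 mm above the table; with the lever level, 95 mm
- lever_pivot (a point): the lever's hinge axis, 85 mm above the table, between two aluminium cheeks on the side of the fixed sander toward the robot's right (-y) (the sander: a grey motor with a drum on a 120 x 140 mm plate, up to 109 mm high). Fixed; x axis is the hinge axis, level; z up; -y points level toward the pad. The pad's top centre lies 140 mm along the arm from this axis and 10 mm above the arm's centre line
- block_cherry_mid (a point): centre of a loose cherry-wood block, 52 x 72 x 41 mm, lying on the table; a bystander
- tape_measure_mid (a point): middle of a loose tape measure, 65 x 73 x 35 mm, lying on the table; a bystander

How it is judged:
By the outcome, as a careful person would: the job done as asked, in the order asked, and still so for the second after the job is handed in, while the arm keeps its last pose, push and grip.
It also fails if it takes over 38 s, if anything falls off the work surface, if the arm or the gripper's body presses on something with over 40 N, if the wrist force passes 120 N, or if a joint passes its speed limit or range.

## Working session

There is one attempt and no reset: what is moved stays moved. The work goes in short steps, Python scripts to look and compute and a tool call to move; the robot and the scene stay as the last step left them, time stands still between calls to the robot, and variables do not carry over. Pictures are saved under pics/ and viewed, at most 10 in all, crops included, and the job is handed in when it is done.

Besides the shell and the picture viewer there is one more tool, called after "Emit:" as name(argument=value, ...) on one line, values as JSON. jog_arm: Moves the arm, as the interface text tells. Scaled input: -1 to 1 covers 300 mm each way for a shift and pi/4 rad each way for a turn. Its arguments: {"type":"object","properties":{"deltas":{"type":"array","items":{"type":"object","properties":{"fingers":{"type":"number"},"delta_pos":{"type":"array","items":{"type":"number"}},"yaw":{"type":"number"}}}}},"required":["deltas"]}

```bash
mkdir -p pics; cat > h.py <<'E'
import numpy as np, cv2
from workcell import bot
def cloud(c):
    K=np.array([[c['fx'],0,c['cx']],[0,c['fy'],c['cy']],[0,0,1.]])
    v,u=np.mgrid[0:480,0:640]
    p=cv2.undistortPoints(np.stack([u,v],-1).reshape(-1,1,2).astype(np.float64),K,np.array(c['distortion'])).reshape(480,640,2)
    z=c['range_z'].astype(float)
    P=np.dstack([p*z[...,None],z])
    R=cv2.Rodrigues(np.array(c['rvec'],float))[0]
    W=(P-np.array(c['tvec']).ravel())@R
    W[z<=0]=np.nan
    return W
E
python3 - <<'E'
from h import *
for n in ('top','scene'):
    c=bot.camera(n); np.save(f'{n}.npy',cloud(c)); np.save(f'{n}_img.npy',c['image'])
    cv2.imwrite(f'pics/{n}.png',c['image'][...,::-1])
o=bot.get_obs(); print(o['eef_pos'],o['tool_rot'],o['clock'],o['ft_force'])
E
```

```text
[ 0.12829934 -0.48266945  0.23050438] [ 9.91574370e-01  1.29535226e-01 -1.10698117e-04 -9.39389420e-04] 0.1 [-0.09409843  0.51729632 -0.19023232]
```

View pics/top.png

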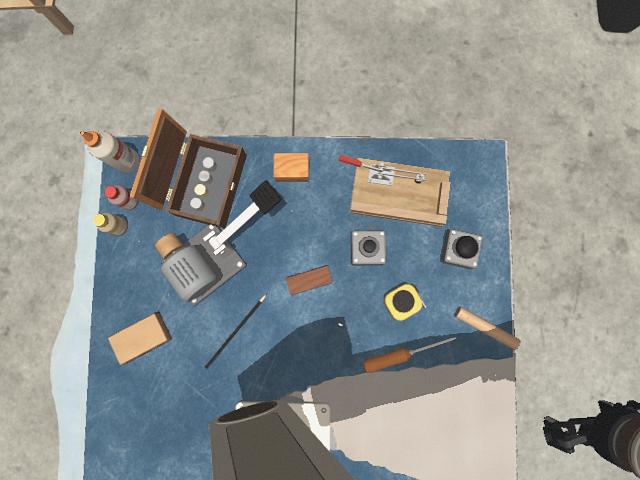

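View pics/scene.png

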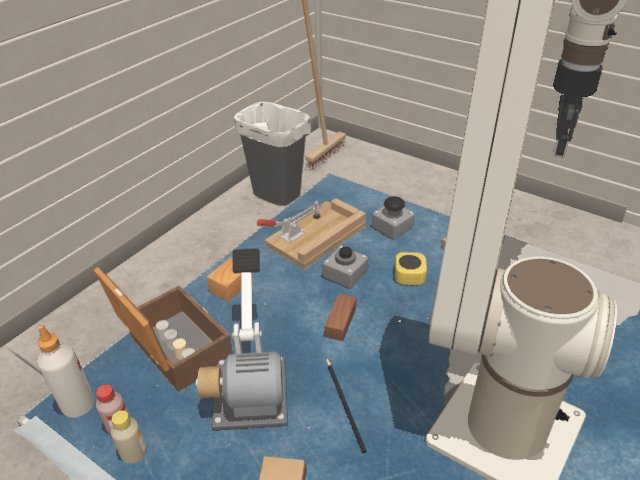

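The top view shows the small start button at (369,246), the mushroom stop at (466,247), the lever pad at (266,198), and the pivot near (215,240). The block at (308,279) is the dark wood one, and the tape measure is at (404,302).

```bash
python3 - <<'E'
from h import *
W=np.load('top.npy'); I=np.load('top_img.npy').astype(int)
dark=I.max(2)<70
def reg(name,u0,u1,v0,v1,z0,z1,m=dark):
    s=np.zeros((480,640),bool); s[v0:v1,u0:u1]=1
    s&=m&(W[...,2]>z0)&(W[...,2]<z1)
    p=W[s]; print(name,len(p),p.mean(0).round(4),((p.min(0)+p.max(0))/2).round(4),np.ptp(p,axis=0).round(4), np.median(p[:,2]).round(4)); return p
reg('start',350,390,228,268,.055,.075)
reg('stop',440,490,225,270,.062,.085)
pad=reg('pad',240,290,175,220,.115,.17)
print(cv2.minAreaRect(pad[:,:2].astype(np.float32)))
allm=np.ones((480,640),bool)
arm=reg('arm',205,258,190,255,.095,.15,(I.min(2)>170))
d=np.linalg.svd(arm[:,:2]-arm[:,:2].mean(0))[2][0]; print('armdir',d)
reg('startbox',345,392,225,270,.035,.045,allm)
for v,u in((240,215),(166,291),(196,207),(205,400),(279,308),(302,404),(178,420)): print(u,v,W[v,u].round(3))
s=W[150:225,340:455,2]; print('clamp max z',np.nanmax(s)); 
s=W[110:225,135:245]; print('box max z',np.nanmax(s[...,2]))
E
```

```text
start 78 [ 0.416  -0.1735  0.0626] [ 0.4141 -0.1734  0.0619] [0.0243 0.0221 0.0096] 0.0626
stop 370 [ 0.4136 -0.3655  0.071 ] [ 0.4142 -0.3659  0.0701] [0.0428 0.0416 0.0156] 0.0717
pad 597 [0.4947 0.0265 0.1417] [0.4952 0.0267 0.1408] [0.0584 0.0596 0.0205] 0.142
((0.49567893147468567, 0.027222737669944763), (0.04792951047420502, 0.0443984717130661), 38.78932189941406)
arm 513 [0.446  0.0895 0.1086] [0.4385 0.0953 0.1123] [0.0942 0.1038 0.0344] 0.107
armdir [-0.63093691  0.77583414]
startbox 768 [ 0.4132 -0.1736  0.0388] [ 0.4137 -0.1737  0.0398] [0.0683 0.068  0.0097] 0.0387
215 240 [0.419 0.129 0.091]
291 166 [ 0.583 -0.012  0.037]
207 196 [0.525 0.171 0.002]
400 205 [ 0.507 -0.242  0.015]
308 279 [ 0.348 -0.051  0.029]
404 302 [ 0.304 -0.246  0.035]
420 178 [ 0.557 -0.279  0.048]
clamp max z 0.10726101855646711
box max z 0.19017309512078706
```

Emit:
jog_arm(deltas=[{"delta_pos": [0.9, -0.57, 0.1], "yaw": 0.9, "fingers": 0}, {"delta_pos": [0.9, -0.57, 0.1], "yaw": 0.9, "fingers": 0}, {"delta_pos": [0.9, -0.57, 0.1], "yaw": 0.9, "fingers": 0}, {"delta_pos": [0.9, -0.57, 0.1], "yaw": 0.9, "fingers": 0}, {"delta_pos": [0.9, -0.57, 0.1], "yaw": 0.9, "fingers": 0}, {"delta_pos": [0.9, -0.57, 0.1], "yaw": 0.9, "fingers": 0}, {"delta_pos": [0.9, -0.57, 0.1], "yaw": 0.9, "fingers": 0}, {"delta_pos": [0.9, -0.57, 0.1], "yaw": 0.9, "fingers": 0}, {"delta_pos": [0.9, -0.57, 0.1], "yaw": 0.9, "fingers": 0}, {"delta_pos": [0.9, -0.57, 0.1], "yaw": 0.9, "fingers": 0}])

```text
clock: 1.1
eef_pos: [0.3449, -0.2491, 0.2012]
tool_rot: [0.975, -0.222, -0.0, 0.0]
ft_force: [-0.1, -0.6, 0.6]
grip_width: -0.0001
grasp_force: 0.0
```

Emit:
jog_arm(deltas=[{"delta_pos": [0.101, -0.328, 0.0], "yaw": 0, "fingers": 0}, {"delta_pos": [0.101, -0.328, 0.1], "yaw": 0, "fingers": 0}, {"delta_pos": [0.101, -0.328, 0.2], "yaw": 0, "fingers": 0}, {"delta_pos": [0.101, -0.328, 0.39], "yaw": 0, "fingers": 0}, {"delta_pos": [0.101, -0.328, 0.39], "yaw": 0, "fingers": 0}, {"delta_pos": [0.101, -0.328, 0.39], "yaw": 0, "fingers": 0}])

```text
clock: 1.7
eef_pos: [0.4077, -0.1856, 0.0833]
tool_rot: [0.977, -0.215, -0.001, -0.006]
ft_force: [0.3, -0.8, 0.7]
grip_width: -0.0002
grasp_force: 0.0
```

```bash
python3 - <<'E'
from h import *
c=bot.camera('scene'); I=c['image']
cv2.imwrite('pics/s2.png',cv2.resize(I[190:330,270:450,::-1],None,fx=4,fy=4,interpolation=2))
E
```

```text
(no output)
```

View pics/s2.png

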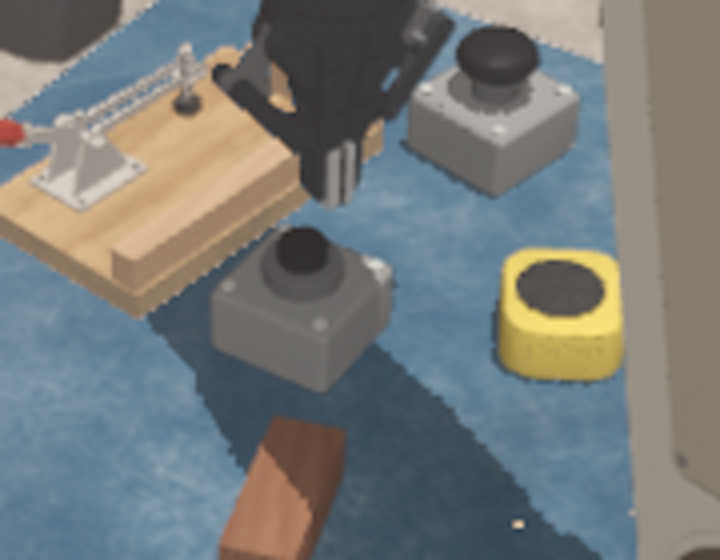

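The crop shows the shut fingers at about (340,180), still approaching the start button at (300,250). I'll let the arm settle before pressing.

Emit:
jog_arm(deltas=[{"delta_pos": [0, 0, 0], "yaw": 0, "fingers": 0}, {"delta_pos": [0, 0, 0], "yaw": 0, "fingers": 0}, {"delta_pos": [0, 0, 0], "yaw": 0, "fingers": 0}])

```text
clock: 2.05
eef_pos: [0.4109, -0.1857, 0.0859]
tool_rot: [0.977, -0.214, 0.003, -0.005]
ft_force: [0.3, 1.2, 0.2]
grip_width: -0.0001
grasp_force: 0.0
```

```bash
python3 - <<'E'
from h import *
c=bot.camera('scene'); I=c['image']
cv2.imwrite('pics/s3.png',cv2.resize(I[190:330,270:450,::-1],None,fx=4,fy=4,interpolation=2))
print(bot.get_obs()['eef_pos'])
E
```

```text
[ 0.41062625 -0.18550728  0.08559423]
```

View pics/s3.png

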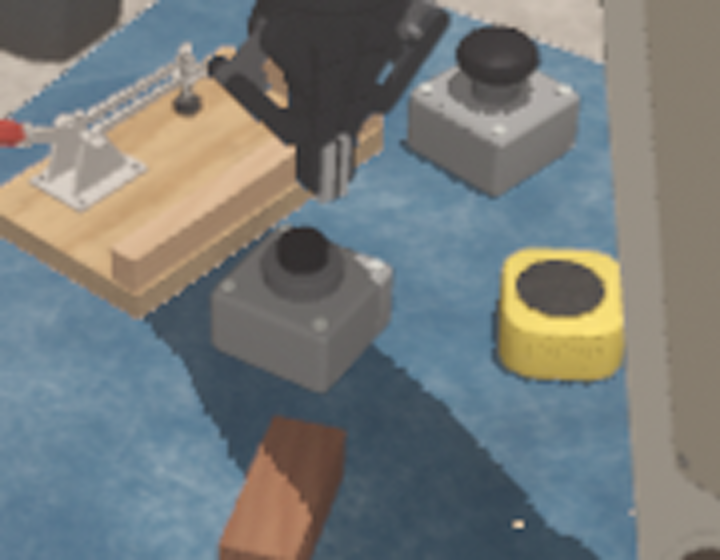

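Emit:
jog_arm(deltas=[{"delta_pos": [-0.003, -0.042, 0.0], "yaw": 0, "fingers": 0}, {"delta_pos": [-0.003, -0.042, 0.0], "yaw": 0, "fingers": 0}, {"delta_pos": [-0.003, -0.042, 0.04], "yaw": 0, "fingers": 0}, {"delta_pos": [-0.003, -0.042, 0.04], "yaw": 0, "fingers": 0}, {"delta_pos": [-0.003, -0.042, 0.04], "yaw": 0, "fingers": 0}])

```text
clock: 2.6
eef_pos: [0.4111, -0.1792, 0.0723]
tool_rot: [0.978, -0.209, 0.001, -0.008]
ft_force: [-0.4, -0.5, 0.6]
grip_width: -0.0002
grasp_force: 0.0
```

```bash
python3 - <<'E'
from h import *
c=bot.camera('scene'); I=c['image']
cv2.imwrite('pics/s4.png',cv2.resize(I[190:330,270:450,::-1],None,fx=4,fy=4,interpolation=2))
o=bot.get_obs();print(o['eef_pos'],o['ft_force'])
E
```

```text
[ 0.4114021  -0.17935534  0.07259037] [0.02380817 0.48380021 0.11525829]
```

View pics/s4.png

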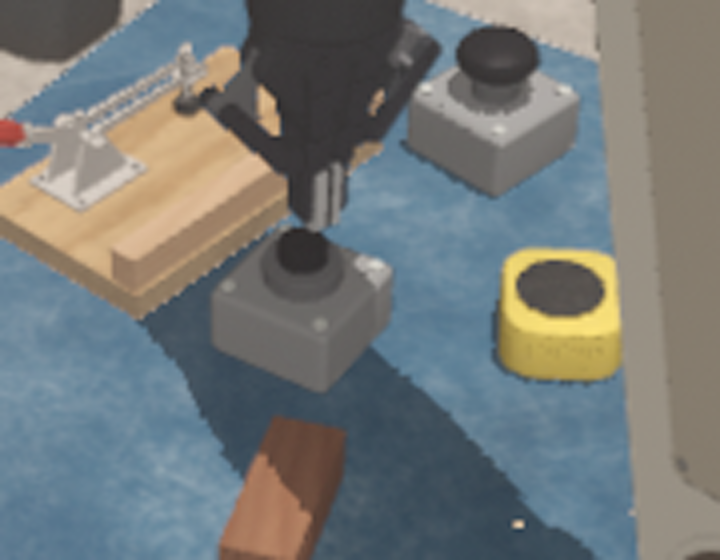

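The fingertips at about (325,225) are still slightly short of the button's centre at (302,245). I'll check the state for a lag.

```bash
python3 - <<'E'
from h import *
o=bot.get_obs()
for k in ('joint_pos','joint_vel','tau','eef_pos','tool_rot','ft_force','ft_torque'): print(k,np.round(o[k],4))
E
```

```text
joint_pos [-0.4221  0.2822 -0.3887  0.9003  0.0163  3.1406]
joint_vel [-0.0016 -0.0048  0.0067 -0.003  -0.0016  0.0005]
tau [ 1.89000e-02 -3.43297e+01  2.03549e+01  2.79000e-02  5.32000e-02
 -0.00000e+00]
eef_pos [ 0.4114 -0.1794  0.0726]
tool_rot [ 0.9779 -0.209   0.0015 -0.008 ]
ft_force [0.0238 0.4838 0.1153]
ft_torque [ 0.0068 -0.0292 -0.0026]
```

Emit:
jog_arm(deltas=[{"delta_pos": [0, -0.01, 0.0], "yaw": 0, "fingers": 0}, {"delta_pos": [0, -0.01, 0.0], "yaw": 0, "fingers": 0}, {"delta_pos": [0, -0.01, 0.0], "yaw": 0, "fingers": 0}])

```text
clock: 2.95
eef_pos: [0.4121, -0.1783, 0.0727]
tool_rot: [0.978, -0.208, 0.002, -0.009]
ft_force: [-0.0, 1.0, 0.0]
grip_width: 0.0
grasp_force: 0.0
```

```bash
python3 - <<'E'
from h import *
o=bot.get_obs()
for k in ('joint_pos','joint_vel','tau','eef_pos','tool_rot','ft_force','ft_torque'): print(k,np.round(o[k],4))
E
```

```text
joint_pos [-0.4202  0.2819 -0.3886  0.8999  0.0176  3.1406]
joint_vel [-0.0014  0.0005 -0.0007 -0.0006  0.0007 -0.0002]
tau [ 1.95000e-02 -3.45391e+01  2.06015e+01  1.00000e-04  5.99000e-02
 -0.00000e+00]
eef_pos [ 0.4121 -0.1783  0.0727]
tool_rot [ 0.9781 -0.2081  0.002  -0.0086]
ft_force [-0.0049  0.9767  0.0273]
ft_torque [-0.0377  0.015   0.047 ]
```

Joint 6 is at its limit, which explains the lag. I'll unwind the yaw the other way.

Emit:
jog_arm(deltas=[{"delta_pos": [0, 0, -0.02], "yaw": -1, "fingers": 0}, {"delta_pos": [0, 0, -0.02], "yaw": -1, "fingers": 0}, {"delta_pos": [0, 0, -0.02], "yaw": -1, "fingers": 0}, {"delta_pos": [0, 0, -0.02], "yaw": -1, "fingers": 0}, {"delta_pos": [0, 0, -0.02], "yaw": -1, "fingers": 0}, {"delta_pos": [0, 0, -0.02], "yaw": -1, "fingers": 0}, {"delta_pos": [0, 0, -0.02], "yaw": -1, "fingers": 0}, {"delta_pos": [0, 0, -0.02], "yaw": -1, "fingers": 0}])

```text
clock: 3.75
eef_pos: [0.4119, -0.1784, 0.0786]
tool_rot: [0.983, 0.182, 0.005, -0.007]
ft_force: [-0.3, -0.4, -0.4]
grip_width: -0.0001
grasp_force: 0.0
```

```bash
cat > st.py <<'E'
from h import *
import sys
from scipy.spatial.transform import Rotation as Rt
o=bot.get_obs(); R=Rt.from_quat(o['tool_rot'])
print('q',np.round(o['joint_pos'],3),'p',np.round(o['eef_pos'],4),'ft',np.round(o['ft_force'],2),'yaw',np.degrees(np.arctan2(*R.as_matrix()[[1,0],0])).round(2),'tilt',R.as_matrix()[:,2].round(3),'t',o['clock'])
if len(sys.argv)>1: print('units',(R.inv().apply(np.array(list(map(float,sys.argv[1:4])))-o['eef_pos'])/.3).round(4))
E
python3 st.py .415 -.1735 .070
```

```text
q [-0.421  0.274 -0.381  0.916  0.018  2.356] p [ 0.4119 -0.1784  0.0786] ft [-0.26 -0.38 -0.38] yaw 20.92 tilt [ 0.007  0.016 -1.   ] t 3.75
units [ 0.015  -0.0111  0.0289]
```

Emit:
jog_arm(deltas=[{"delta_pos": [0.015, 0.018, 0.02], "yaw": 0, "fingers": 0}, {"delta_pos": [0.015, -0.011, 0.029], "yaw": 0, "fingers": 0}, {"delta_pos": [0.015, -0.011, 0.029], "yaw": 0, "fingers": 0}, {"delta_pos": [0.015, -0.011, 0.029], "yaw": 0, "fingers": 0}])

```text
clock: 4.15
eef_pos: [0.4145, -0.173, 0.0696]
tool_rot: [0.983, 0.182, 0.004, -0.008]
ft_force: [-0.4, 0.0, -0.5]
grip_width: 0.0
grasp_force: 0.0
```

```bash
python3 st.py .415 -.1735 .056
```

```text
q [-0.407  0.287 -0.391  0.893  0.018  2.368] p [ 0.4145 -0.173   0.0696] ft [-0.4   0.05 -0.5 ] yaw 20.99 tilt [ 0.006  0.017 -1.   ] t 4.15
units [0.0004 0.0026 0.0452]
```

Emit:
jog_arm(deltas=[{"delta_pos": [0, 0, 0.03], "yaw": 0, "fingers": 0}, {"delta_pos": [0, 0, 0.045], "yaw": 0, "fingers": 0}, {"delta_pos": [0, 0, 0.045], "yaw": 0, "fingers": 0}, {"delta_pos": [0, 0, 0.045], "yaw": 0, "fingers": 0}])

```text
clock: 4.55
eef_pos: [0.4159, -0.1737, 0.0567]
tool_rot: [0.983, 0.182, 0.006, -0.007]
ft_force: [0.2, -0.3, 4.6]
grip_width: -0.0001
grasp_force: 2.0
```

Force is 4.6 N, which is nearly bottomed. One small extra push will confirm the end stop.

Emit:
jog_arm(deltas=[{"delta_pos": [0, 0, 0.006], "yaw": 0, "fingers": 0}, {"delta_pos": [0, 0, 0.006], "yaw": 0, "fingers": 0}, {"delta_pos": [0, 0, 0.006], "yaw": 0, "fingers": 0}])

```text
clock: 4.85
eef_pos: [0.416, -0.1737, 0.0559]
tool_rot: [0.983, 0.182, 0.006, -0.007]
ft_force: [-1.5, 0.7, 12.4]
grip_width: 0.0004
grasp_force: 6.2
```

Bottomed: the force jumped to 12 N. Retracting and turning.

Emit:
jog_arm(deltas=[{"delta_pos": [0, 0, -0.1], "yaw": 0, "fingers": 0}, {"delta_pos": [0, 0, -0.25], "yaw": 0, "fingers": 0}, {"delta_pos": [0, 0, -0.45], "yaw": -0.1, "fingers": 0}, {"delta_pos": [0, 0, -0.45], "yaw": -1, "fingers": 0}, {"delta_pos": [0, 0, -0.45], "yaw": -1, "fingers": 0}, {"delta_pos": [0, 0, -0.45], "yaw": -1, "fingers": 0}, {"delta_pos": [0, 0, -0.45], "yaw": -1, "fingers": 0}, {"delta_pos": [0, 0, -0.45], "yaw": -1, "fingers": 0}, {"delta_pos": [0, 0, -0.45], "yaw": -1, "fingers": 0}, {"delta_pos": [0, 0, -0.45], "yaw": -1, "fingers": 0}])

```text
clock: 5.85
eef_pos: [0.4136, -0.1752, 0.189]
tool_rot: [0.839, 0.543, 0.007, -0.005]
ft_force: [0.2, 0.7, 0.2]
grip_width: 0.0005
grasp_force: 0.0
```

```bash
python3 - <<'E'
from h import *
W=cloud(bot.camera('scene')); s=W[(abs(W[...,0]-.415)<.008)&(abs(W[...,1]+.1735)<.008)&(W[...,2]<.08)]
print('button z',np.nanmedian(s[:,2]),len(s))
E
python3 st.py .503 .0177 .2
```

```text
button z 0.06390486965780173 39
q [-0.413  0.166 -0.201  1.204  0.018  1.579] p [ 0.4137 -0.1753  0.1891] ft [ 0.71  0.26 -0.14] yaw 65.86 tilt [ 0.006  0.017 -1.   ] t 5.9
units [ 0.7092  0.0085 -0.0238]
```

Emit:
jog_arm(deltas=[{"delta_pos": [0.709, 0.008, -0.024], "yaw": -1, "fingers": 0}, {"delta_pos": [0.709, 0.008, -0.024], "yaw": -1, "fingers": 0}, {"delta_pos": [0.709, 0.008, -0.024], "yaw": -1, "fingers": 0}, {"delta_pos": [0.709, 0.008, -0.024], "yaw": -1, "fingers": 0}, {"delta_pos": [0.709, 0.008, -0.024], "yaw": -1, "fingers": 0}, {"delta_pos": [0.709, 0.008, -0.024], "yaw": -1, "fingers": 0}, {"delta_pos": [0.709, 0.008, -0.024], "yaw": -1, "fingers": 0}, {"delta_pos": [0.709, 0.008, -0.024], "yaw": -1, "fingers": 0}])

```text
clock: 6.7
eef_pos: [0.5026, 0.0176, 0.2003]
tool_rot: [0.567, 0.823, 0.008, -0.002]
ft_force: [0.8, 0.1, -0.7]
grip_width: 0.0
grasp_force: 0.0
```

Emit:
jog_arm(deltas=[{"delta_pos": [0, 0, 0], "yaw": -0.4, "fingers": 0}, {"delta_pos": [0, 0, 0], "yaw": -0.4, "fingers": 0}, {"delta_pos": [0, 0, 0], "yaw": -0.4, "fingers": 0}, {"delta_pos": [0, 0, 0], "yaw": -0.4, "fingers": 0}])

```text
clock: 7.1
eef_pos: [0.5027, 0.0171, 0.2005]
tool_rot: [0.433, 0.902, 0.009, -0.0]
ft_force: [0.4, -0.1, 0.0]
grip_width: -0.0001
grasp_force: 0.0
```

```bash
python3 st.py .503 .0177 .16
```

```text
q [ 0.024  0.256 -0.056  1.251  0.016  0.919] p [0.5027 0.0171 0.2005] ft [ 0.35 -0.12  0.03] yaw 128.73 tilt [ 0.007  0.016 -1.   ] t 7.1
units [-0.0003 -0.0002  0.1352]
```

Emit:
jog_arm(deltas=[{"delta_pos": [0, 0, 0.1], "yaw": 0, "fingers": 0}, {"delta_pos": [0, 0, 0.17], "yaw": 0, "fingers": 0}, {"delta_pos": [0, 0, 0.21], "yaw": 0, "fingers": 0}, {"delta_pos": [0, 0, 0.25], "yaw": 0, "fingers": 0}, {"delta_pos": [0, 0, 0.28], "yaw": 0, "fingers": 0}, {"delta_pos": [0, 0, 0.31], "yaw": 0, "fingers": 0}, {"delta_pos": [0, 0, 0.31], "yaw": 0, "fingers": 0}, {"delta_pos": [0, 0, 0.31], "yaw": 0, "fingers": 0}])

```text
clock: 7.9
eef_pos: [0.5041, 0.0192, 0.1081]
tool_rot: [0.431, 0.902, 0.009, 0.0]
ft_force: [0.7, -2.1, 4.7]
grip_width: 0.0
grasp_force: 2.3
```

```bash
python3 st.py .503 .0177 .095; python3 - <<'E'
from h import *
c=bot.camera('scene'); I=c['image']
cv2.imwrite('pics/s5.png',cv2.resize(I[220:420,190:330,::-1],None,fx=3,fy=3,interpolation=2))
E
```

```text
q [ 0.028  0.332 -0.207  1.023  0.016  0.919] p [0.5041 0.0192 0.1081] ft [ 0.7  -2.12  4.66] yaw 128.96 tilt [ 0.008  0.016 -1.   ] t 7.9
units [-0.002  -0.0066  0.0435]
```

View pics/s5.png

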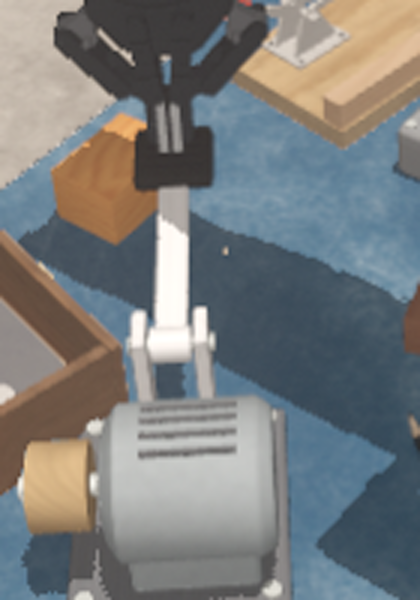

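The fingers rest on the pad at (172,150), with the lever partly down and nothing else touched. Going on to level.

Emit:
jog_arm(deltas=[{"delta_pos": [0, -0.003, 0.015], "yaw": 0, "fingers": 0}, {"delta_pos": [0, -0.006, 0.03], "yaw": 0, "fingers": 0}, {"delta_pos": [0, -0.006, 0.043], "yaw": 0, "fingers": 0}, {"delta_pos": [0, -0.006, 0.043], "yaw": 0, "fingers": 0}, {"delta_pos": [0, -0.006, 0.043], "yaw": 0, "fingers": 0}])

```text
clock: 8.45
eef_pos: [0.504, 0.0185, 0.0958]
tool_rot: [0.431, 0.902, 0.01, 0.001]
ft_force: [2.8, -2.2, 5.7]
grip_width: 0.0003
grasp_force: 2.8
```

```bash
python3 st.py .503 .0177 .095; python3 - <<'E'
from h import *
d=np.array([.629,-.777]); n=np.array([.777,.629]); P0=np.array([.503,.0177])-.14*d; print('pivot',P0)
for nm in('scene','top'):
    c=bot.camera(nm); W=cloud(c); I=c['image'].astype(int)
    r=W[...,:2]-P0; a=r@d; b=r@n; z=W[...,2]
    arm=(a>.03)&(a<.112)&(abs(b)<.006)&(z>.06)&(z<.13)&(I.min(2)>120)
    print(nm,arm.sum(),'arm slope/z0',np.polyfit(a[arm],z[arm],1))
    pad=(a>.113)&(a<.168)&(abs(b)<.025)&(abs(b)>.016)&(z>.06)&(z<.12)&(I.max(2)<90)
    print('pad',pad.sum(),np.nanmedian(z[pad]), np.polyfit(a[pad],z[pad],1) if pad.sum()>9 else '')
E
```

```text
q [ 0.027  0.343 -0.227  0.989  0.016  0.917] p [0.504  0.0185 0.0958] ft [ 2.83 -2.23  5.71] yaw 128.99 tilt [ 0.011  0.016 -1.   ] t 8.45
units [ 0.     -0.0041  0.0027]
pivot [0.41494 0.12648]
scene 214 arm slope/z0 [2.48802726e-05 8.92038090e-02]
pad 121 0.09473714329151564 [0.03861084 0.08939939]Traceback (most recent call last):
  File "<stdin>", line 7, in <module>
    raise TypeError("expected non-empty vector for x")
TypeError: expected non-empty vector for x
```

The lever's arm measures level (slope 0.000) with the pad top at 94.7 mm, against the 95 mm it should be. Force is 5.7 N, so I'm handing in.

```bash
python3 -c "
from workcell import bot
print(bot.job_done())"
```

```text
the job is handed in; nothing more can be done
None
```

I pushed the start button fully in and it came back out. I then pressed the lever to level and handed the job in with the fingers still holding it there, never touching the stop button, block or tape measure.

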